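Take the bayonet cap off the gas filter

ROBOT

A 6-joint arm with a two-finger parallel gripper is mounted at the origin on the work surface. World frame = base frame: x ahead of the robot, y to its left, z up, the work surface at z = 0. Lengths are in m, angles in rad, forces in N, time in s.
With the tool pointing down it reaches from about 0.275 to 0.85 m from the base axis. Payload 19 kg.
Tool frame: the origin (TCP) lies at the very end of the fingers, on their centre line; the grasp point (between the pads) lies 19 mm behind it; z points along the fingers, y is the direction in which the jaws open and shut (so a half turn about z gives the same grasp; the last joint's range is limited). The gripper opens to 85 mm and grips with 20 to 120 N. Pads are 22 mm wide; open, the fingers measure 114 mm over their backs; the gripper's body (76 mm by 85 mm) begins 54 mm behind the grasp point. The pads swing forward as they close: fully open they stand 13 mm farther back than shut.
Start: joints at [-1.345, 0.15, 1.437, -0, 1.554, -0.134], TCP at [0.202, -0.538, 0.202] pointing down, gripper open.
Joint ranges: [-2.8, 2.8], [-0.68, 2.1], [0.12, 2.68], [-1.39, 4.53], [0.16, 2.79], [-2.81, 2.81]. Speed limits (rad/s): [1.89, 1.89, 2.22, 3.01, 3.01, 3.01].

INTERFACE

Orientations are given as [roll, pitch, yaw] about the fixed x, y, z axes, in that order (R = Rz(yaw) Ry(pitch) Rx(roll)).
In Python, from station import observe, get_image, hand_in, boxes_of gives the robot as it stands.
- The arm moves only by the shell command python3 -m jog 'ROWS' [FORCE]. ROWS is JSON, a list of rows, each a list of 7 numbers: the shift along the tool's x, y, z scaled (see below), then the turn, a rotation vector about the tool's x, y, z scaled (see below), then the opening, from -1 (shut) to 1 (fully open). A call has 1 to 10 rows; each row shifts and turns the commanded pose from where the row before left it, along the tool's axes as they then stand; what a row does not reach is not made up. The controller multiplies each number of a shift by 30 mm and each number of a turn by 0.08 rad. A row lasts 1/12 s, in which the tool goes at most 41.7 mm and 7.16 degrees, less where a joint would pass 70% of its speed; a pose out of reach is approached as far as the arm can. A call with a number of a shift or a turn outside -1 to 1 is refused whole. A call with a gripper value outside its range is refused whole. The fingers move at their own pace and stop on an object; FORCE is the grip in N (left out, the last holds). Time passes only in rows, so rows that do not move let the fingers close. It gives the time, the measured TCP pose, the force and the opening at its end, in the units of the state.
- observe(): the state, without advancing time (a new reading comes with each control period).
- get_image(name): name is "side" or "top"; returns a dict with "frame" (420x560x3 uint8, red, green, blue), "depth" (420x560 float32, m along the optical axis (not along the pixel's ray), 0 where there is no reading), "mtx" (3x3 intrinsics, pixels), "rvec" (rotation vector, rad) and "tvec" (3), from world to camera coordinates, as OpenCV has them. Camera axes: x right, y down, z forward; pixel columns grow to the right and rows downward; lengths in m; the calibration is good to about 2 mm. A picture is of the moment at which its call begins.
- hand_in(): hands the job in, once; it reports no verdict.
Trained networks look in a picture, given as the dict that the camera call returned (one of the last four; its "shot" number tells which), for a name from the list of things; names that differ only in an ending like _2 or _b are one class to them, and where a whole thing is asked for, a point or a joint stands for the part that bears it (a point fixed in the world has none). Each returns a list of dicts, best first, with "score" (0 to 1); they miss things now and then, are a little off and sometimes report something else, mostly with a low value. They report only what shows in the picture. A call takes as long as a camera call. They do not tell look-alikes from the thing itself.
- boxes_of(picture, name): "centre" ([x, y, z] in m, in the coordinates of the camera as it stood for that picture, good to about 4 mm: the middle of the surface that is visible of it).
The state is a dict: "time_s": time; "joint_positions": joint angles; "qvel": joint speeds; "joint_torque": joint torques, N m; "tool_pos": TCP position; "ee_rot": TCP orientation; "wrist_force": force on the tool from outside, world axes, zero at the start; "wrist_torque": the same for the moment, N m; "opening": finger opening in m.
Only numpy, scipy, OpenCV 4.12 (cv2) and the standard library are available. Lean on these libraries where they do the work, as an engineer would, in place of code of your own. Each camera call takes 0.05 s, during which the arm holds its last target. There are 200 camera calls.

TASK

Open the gas filter by the grill for inspection: push its release button fully down, twist the filter cap counterclockwise (seen from above) about a quarter turn until you feel its stop, lift it off, and set it down softly, upright, in the steel tray. Be gentle: never wrench the cap against its lock or stop, pull at it while the claws still hold it, or push harder on the button than it needs, and leave the jars and the bowl where they are.

Things in the scene. Friction and masses are not known exactly. Their poses are not given: they have to be found in the camera images.
- housing: Grey gas filter housing bolted to the counter, a block 170 x 130 x 50 mm (x, y, z) with brass pipe stubs on its +x and +y sides and an upright steel collar (92 mm across) on its middle that holds the cap. Origin: centre of the underside, on the collar's axis, z up. A sprung seat (6 N) presses the cap up against two claws, so it drags (0.02 to 0.12 Nm) as it turns; side play 2 mm.
- collar (a point): Centre of the steel collar's top, z 85 mm. Claws (z 78 to 85) overhang the cap's lugs; two opposite gaps, 26 mm wide, let the lugs out. Their direction varies and is not measured: the cap turns 49 to 83 degrees counterclockwise (from above) to a hard stop and is free to lift only within about 6 degrees of it; there the seat pushes it up 3 mm. Keep under 0.4 Nm at the stop and 12 N of pull.
- release (a joint): Travel of the release button, m: 0 up (locked), 0.008 fully down (rigid bottom). It needs about 5 N to start and 7 N at the bottom, and stays where it is pushed. While it is up its pin blocks a lug; the cap is unlocked from 0.0065 on.
- release_top (a point): Centre of the top face of the release button, a steel button 24 mm across, standing clear beside the collar, pressed straight down; its top is 86 mm above the counter when up. It lies 72 mm from the collar's axis, at 209 degrees counterclockwise from the housing's +x.
- cap: Loose aluminium cap, 0.2 to 0.32 kg, 77 mm tall. Origin: centre of the flat underside it stands on, 56 mm above the counter when fitted. Spigot 48 mm across, 39 tall, two lugs (20 wide, z 14 to 22) to radius 36 along +x and -x; disc 54 across, z 39 to 47; on it a grip bar 64 long (x), 14 thick (y), z 47 to 77. Locked, its x axis is within 3 degrees of the housing's x.
- tray: Low open steel tray, fixed to the counter, 200 x 160 x 25 mm (x, y, z) outside, walls and floor 4 mm thick. Origin: centre of the underside.
- shaker: Amber glass jar, 54 mm across, 110 mm tall; leave alone. Origin: centre of the underside.
- bowl: Small steel bowl, 100 mm across, 45 mm tall; leave alone. Origin: centre of the underside.
- spice: Clear jar with a white cap, 48 mm across, 90 mm tall; leave alone. Origin: centre of the underside.
There are look-alikes about, which are no part of the job. Leave any purple look-alike of the cap alone.

How it is judged:
By the outcome, as a careful person would: the job done as asked, in the order asked, and still so for the second after the job is handed in, with the robot touching nothing.
It also fails if it takes over 72 s, if anything falls off the work surface, if the arm or the gripper's body presses on something with over 40 N, if the wrist force passes 120 N, or if a joint passes its speed limit or range.

## Working session

There is one attempt and no reset: what is moved stays moved. The work goes in short steps, Python scripts to look and compute and a shell command to move; the robot and the scene stay as the last step left them, time stands still between calls to the robot, and variables do not carry over. Pictures are saved under pics/ and viewed, on a budget of 10 in all, crops included, one or two more only if the job needs it, and the job is handed in when it is done.

```bash
mkdir -p pics
cat > h.py <<'E'
import numpy as np, cv2
from station import observe, get_image, hand_in, boxes_of
def w(p,c):
    R=cv2.Rodrigues(np.array(p["rvec"],float))[0]; return R.T@(np.array(c,float)-np.array(p["tvec"],float).ravel())
def pix(p,X):
    return cv2.projectPoints(np.array(X,float).reshape(-1,3),np.array(p["rvec"],float),np.array(p["tvec"],float),np.array(p["mtx"],float),None)[0].reshape(-1,2)
def cloud(p):
    d=p["depth"]; K=np.array(p["mtx"]); v,u=np.mgrid[:d.shape[0],:d.shape[1]]
    c=np.stack([(u-K[0,2])/K[0,0]*d,(v-K[1,2])/K[1,1]*d,d],-1)
    R=cv2.Rodrigues(np.array(p["rvec"],float))[0]
    X=(c-np.array(p["tvec"],float).ravel())@R; X[d==0]=np.nan; return X
def save(p,n): cv2.imwrite("pics/"+n,p["frame"][:,:,::-1])
E
python3 - <<'E'
from h import *
np.set_printoptions(precision=3,suppress=True)
o=observe(); print(o["time_s"],o["tool_pos"],o["ee_rot"],o["opening"],o["wrist_force"])
for n in("top","side"):
    p=get_image(n); save(p,n+"0.png")
    print(n,"cam",w(p,[0,0,0]))
    for t in["housing","cap","release","tray","shaker","bowl","spice"]:
        for b in boxes_of(p,t)[:4]:
            X=w(p,b["centre"]); print(t,round(b["score"],2),X,pix(p,X)[0].round())
E
```

```text
0.0 [ 0.202 -0.538  0.201] [-3.14 -0.    0.36] 0.08560171946685188 [ 0.293 -0.984  0.043]
top cam [0.411 0.064 0.807]
housing 0.96 [0.501 0.19  0.051] [210. 258.]
cap 0.86 [0.477 0.362 0.049] [119. 269.]
cap 0.7 [0.493 0.055 0.044] [280. 264.]
cap 0.66 [0.333 0.18  0.043] [211. 349.]
cap 0.56 [0.505 0.199 0.099] [201. 252.]
release 0.45 [0.443 0.18  0.083] [211. 288.]
tray 0.6 [ 0.546 -0.207  0.005] [407. 242.]
shaker 0.98 [0.77  0.178 0.088] [220. 120.]
bowl 0.71 [ 0.809 -0.001  0.023] [308. 119.]
spice 0.94 [ 0.765 -0.163  0.079] [391. 127.]
spice 0.72 [0.506 0.201 0.102] [199. 251.]
side cam [0.481 0.624 0.695]
housing 0.82 [0.506 0.239 0.052] [307. 302.]
cap 0.96 [0.507 0.213 0.107] [308. 273.]
cap 0.86 [0.476 0.379 0.047] [315. 382.]
cap 0.55 [0.332 0.199 0.044] [401. 297.]
release 0.63 [0.438 0.183 0.087] [346. 270.]
tray 0.96 [ 0.541 -0.206  0.003] [311. 167.]
shaker 0.75 [0.775 0.2   0.084] [170. 259.]
shaker 0.5 [0.505 0.211 0.107] [310. 272.]
bowl 0.67 [ 0.545 -0.204 -0.001] [309. 169.]
bowl 0.62 [ 0.807 -0.011  0.028] [193. 202.]
spice 0.57 [ 0.765 -0.153  0.061] [223. 156.]
```

View pics/top0.png

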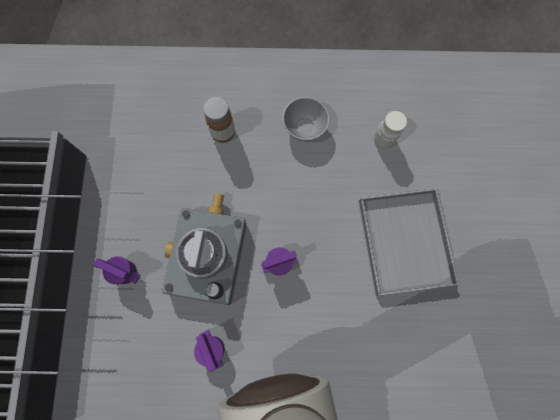

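View pics/side0.png

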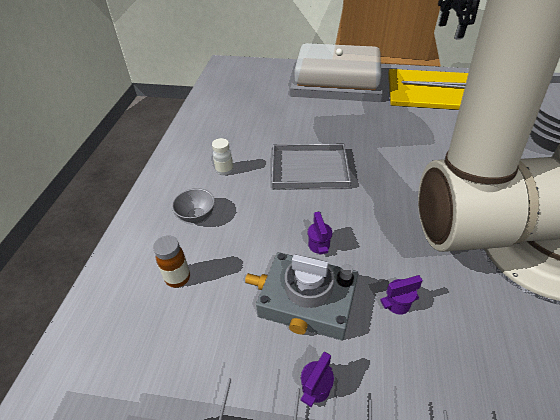

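The top view shows four cap-like things. Three are purple, at (119,270), (280,262) and (209,350). The aluminium one is at (201,252), seated in the grey housing's collar, so it is the one meant. The brass pipes at (217,203) and (169,249) give the housing's +x (up in the image) and +y (left). The tray is at (407,245) and the button at (214,290).

Run:
```python
from h import *
np.set_printoptions(precision=4,suppress=True)
A=[]
for n in("top","side"):
    p=get_image(n); X=cloud(p); f=p["frame"].astype(int)
    if n=="top":
        cv2.imwrite("pics/crop.png",cv2.resize(p["frame"][180:320,130:310,::-1],None,fx=4,fy=4,interpolation=cv2.INTER_CUBIC))
    near=(abs(X[...,0]-.49)<.14)&(abs(X[...,1]-.19)<.13)
    purple=(f[...,2]>f[...,1]+40)
    m=near&~purple
    def sel(a,b): return X[m&(X[...,2]>a)&(X[...,2]<b)]
    q=sel(.044,.056); r=cv2.minAreaRect((q[:,:2]*1000).astype(np.float32)); print(n,"top face rect",r,len(q))
    q=sel(.120,.145); print("bar",len(q),q.mean(0) if len(q) else 0, np.median(q[:,2]));
    if len(q)>5: print(cv2.minAreaRect((q[:,:2]*1000).astype(np.float32)))
    q=sel(.079,.093); q=q[:,:2]
    # split button vs collar
    b=np.hypot(*(q-[.442,.180]).T)<.018; print("button",q[b].mean(0),b.sum(), cv2.minEnclosingCircle((q[b]*1000).astype(np.float32)))
    c=q[~b]; print("ring",cv2.minEnclosingCircle((c*1000).astype(np.float32)),len(c))
    nt=(abs(X[...,0]-.545)<.14)&(abs(X[...,1]+.207)<.14)&(X[...,2]>.018)&(X[...,2]<.032)
    q=X[nt]; print("tray rim",cv2.minAreaRect((q[:,:2]*1000).astype(np.float32)),len(q))
```

```text
top top face rect ((501.16741943359375, 192.48956298828125), (219.3832550048828, 211.7692108154297), 47.51757049560547) 3698
bar 348 [0.5063 0.201  0.1316] 0.13254092475389428
((507.5466003417969, 202.03732299804688), (14.803194046020508, 63.957862854003906), 80.94464111328125)
button [0.44   0.1769] 141 ((440.0322265625, 177.3500213623047), 11.87065601348877)
ring ((507.44158935546875, 201.87310791015625), 45.89883041381836) 944
tray rim ((547.1026000976562, -203.10244750976562), (200.09671020507812, 161.581298828125), 8.326130867004395) 917
side top face rect ((498.82965087890625, 209.08331298828125), (194.16815185546875, 225.56283569335938), 51.883277893066406) 3038
bar 377 [0.5061 0.2073 0.1306] 0.1323515842313246
((506.3465881347656, 204.5181121826172), (15.903972625732422, 63.61103057861328), 82.20088958740234)
button [0.4391 0.1818] 126 ((439.44091796875, 179.9767608642578), 12.46898078918457)
ring ((506.6900939941406, 204.963134765625), 46.24476623535156) 797
tray rim ((545.15087890625, -200.17837524414062), (201.10952758789062, 165.90109252929688), 7.639016151428223) 559
```

View pics/crop.png

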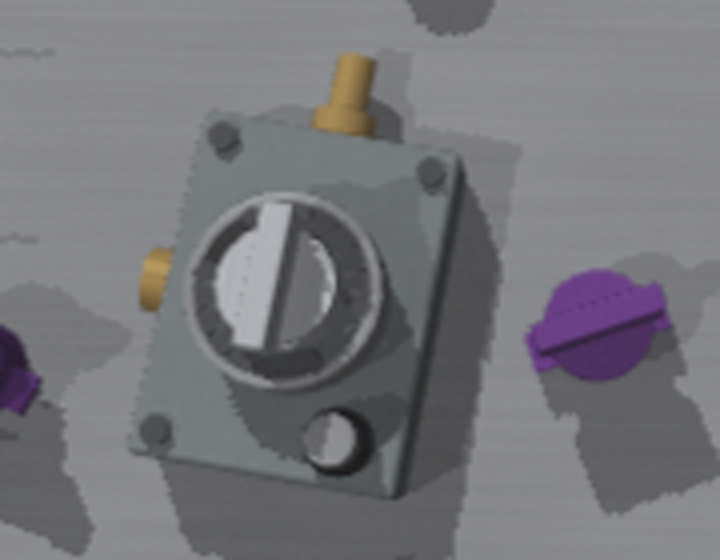

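```bash
python3 -m jog '[[0.6,-0.75,0,0,0,0,-1],[0.64,-0.79,0,0,0,0,-1],[0.64,-0.79,0,0,0,0,-1],[0.64,-0.79,0,0,0,0,-1],[0.64,-0.79,0,0,0,0,-1],[0.64,-0.79,0,0,0,0,-1],[0.64,-0.79,0,0,0,0,-1],[0.64,-0.79,0,0,0,0,-1],[0.64,-0.79,0,0,0,0,-1],[0.64,-0.79,0,0,0,0,-1]]' 20 && python3 -m jog '[[0.64,-0.79,0,0,0,0,-1],[0.64,-0.79,0,0,0,0,-1],[0.64,-0.79,0,0,0,0,-1],[0.64,-0.79,0,0,0,0,-1],[0.64,-0.79,0,0,0,0,-1],[0.64,-0.79,0,0,0,0,-1],[0.64,-0.79,0,0,0,0,-1],[0.64,-0.79,0,0,0,0,-1],[0.64,-0.79,0,0,0,0,-1],[0.64,-0.79,0,0,0,0,-1]]' && python3 -m jog '[[0.64,-0.79,0,0,0,0,-1],[0.64,-0.79,0,0,0,0,-1],[0.6,-0.7,0,0,0,0,-1],[0,0,0,0,0,0.9,-1],[0,0,0,0,0,0.9,-1],[0,0,0,0,0,0.9,-1],[0,0,0,0,0,0.9,-1],[0,0,0,0,0,0.9,-1],[0,0,0,0,0,0.9,-1],[0,0,0,0,0,0.9,-1]]'
```

```text
time_s: 1.73
tool_pos: [0.2981, -0.2489, 0.2021]
ee_rot: [3.141, -0.0, 0.359]
wrist_force: [0.1, 0.4, 0.7]
opening: 0.0
time_s: 2.57
tool_pos: [0.3944, 0.0408, 0.2023]
ee_rot: [3.141, -0.001, 0.36]
wrist_force: [0.5, -0.8, -0.3]
opening: 0.0002
time_s: 3.4
tool_pos: [0.4229, 0.1231, 0.2021]
ee_rot: [-3.141, -0.0, -0.148]
wrist_force: [-0.3, 0.1, -0.1]
opening: 0.0
```

```bash
python3 -m jog '[[0.07,-0.48,0,0,0,0,-1],[0.07,-0.48,0,0,0,0,-1],[0.07,-0.48,0.2,0,0,0,-1],[0.07,-0.48,0.6,0,0,0,-1],[0,0,0.8,0,0,0,-1],[0,0,0.8,0,0,0,-1],[0,0,0.4,0,0,0,-1],[0,0,0.1,0,0,0,-1],[0,0,0,0,0,0,-1]]'
python3 - <<'E'
from h import *
p=get_image("side"); 
o=observe(); print(o["tool_pos"],o["wrist_force"])
cv2.imwrite("pics/press.png",cv2.resize(p["frame"][200:340,240:420,::-1],None,fx=4,fy=4,interpolation=cv2.INTER_CUBIC))
E
```

```text
time_s: 4.15
tool_pos: [0.4392, 0.1787, 0.1146]
ee_rot: [3.141, 0.001, -0.144]
wrist_force: [-0.0, 0.1, 0.2]
opening: 0.0001
[0.43975508 0.1788385  0.1156261 ] [ 0.23598216 -0.28574873  0.11129147]
```

View pics/press.png

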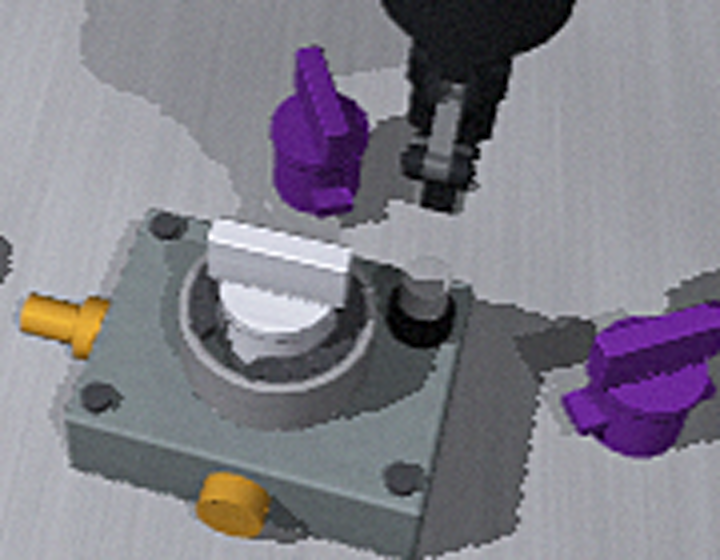

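The closed fingertips (crop (440,210)) stand right above the button top (crop (428,268)). I'll press in small steps and watch the force.

```bash
python3 -m jog '[[0,0,0.35,0,0,0,-1],[0,0,0.35,0,0,0,-1],[0,0,0.1,0,0,0,-1],[0,0,0.05,0,0,0,-1],[0,0,0,0,0,0,-1],[0,0,0,0,0,0,-1]]' && python3 -m jog '[[0,0,0.07,0,0,0,-1],[0,0,0.07,0,0,0,-1],[0,0,0,0,0,0,-1]]' && python3 -m jog '[[0,0,0.06,0,0,0,-1],[0,0,0,0,0,0,-1]]'
```

```text
time_s: 4.7
tool_pos: [0.4397, 0.1789, 0.0897]
ee_rot: [-3.141, -0.0, -0.144]
wrist_force: [0.9, -0.3, 0.2]
opening: -0.0001
time_s: 4.95
tool_pos: [0.4394, 0.1788, 0.085]
ee_rot: [-3.142, 0.0, -0.144]
wrist_force: [-0.1, -0.3, 1.1]
opening: -0.0
time_s: 5.12
tool_pos: [0.4395, 0.1788, 0.0833]
ee_rot: [-3.142, 0.0, -0.144]
wrist_force: [-0.3, 0.2, 0.3]
opening: 0.0001
```

```bash
for i in 1; do python3 -m jog '[[0,0,0.05,0,0,0,-1],[0,0,0,0,0,0,-1]]'; python3 -m jog '[[0,0,0.05,0,0,0,-1],[0,0,0,0,0,0,-1]]'; done
python3 - <<'E'
from h import *
o=observe(); print(o["wrist_force"],o["wrist_torque"],o["tool_pos"])
E
```

```text
time_s: 5.28
tool_pos: [0.4395, 0.1788, 0.0818]
ee_rot: [-3.142, 0.0, -0.144]
wrist_force: [0.9, 0.7, 0.0]
opening: -0.0001
time_s: 5.45
tool_pos: [0.4394, 0.1788, 0.0803]
ee_rot: [-3.142, 0.0, -0.144]
wrist_force: [0.0, -0.1, 0.1]
opening: -0.0001
[ 0.03913292 -0.12326498  0.09014349] [ 0.03136008 -0.05599897  0.01111987] [0.43944144 0.17880578 0.08028071]
```

Run:
```python
from h import *
p=get_image("side"); t=get_image("top")
a=cv2.resize(p["frame"][230:320,290:390,::-1],None,fx=6,fy=6,interpolation=cv2.INTER_CUBIC)
cv2.imwrite("pics/press2.png",a)
X=cloud(p)
print(pix(p,[[.4395,.1788,.08],[.4395,.1788,.086]]))
for v in range(255,285,3): print(v,np.round(X[v,335:365:4,2]*1000))
```

```text
[[345.49396917 270.53964592]
 [345.80509406 268.66682212]]
255 [  0. 200. 201. 203. 204.  -1.  -2.   1.]
258 [  3.  -0. 196. 198. 200. 161.  -1.  -2.]
261 [ -1.   2. 126. 128. 126.  -0.   0.   1.]
264 [  1.   0.  -1. 118. 113.  -2.  -1.  -1.]
267 [50. 50. 86. 85. 84.  0. -0. -1.]
270 [50. 50. 86. 85. 87.  2.  2. -1.]
273 [51. 68. 87. 86. 86. 52.  0.  0.]
276 [52. 64. 77. 79. 71. 51. -1.  2.]
279 [49. 62. 69. 70. 62. 48. -1. -1.]
282 [49. 58. 62. 62. 59. 51.  0.  0.]
```

View pics/press2.png

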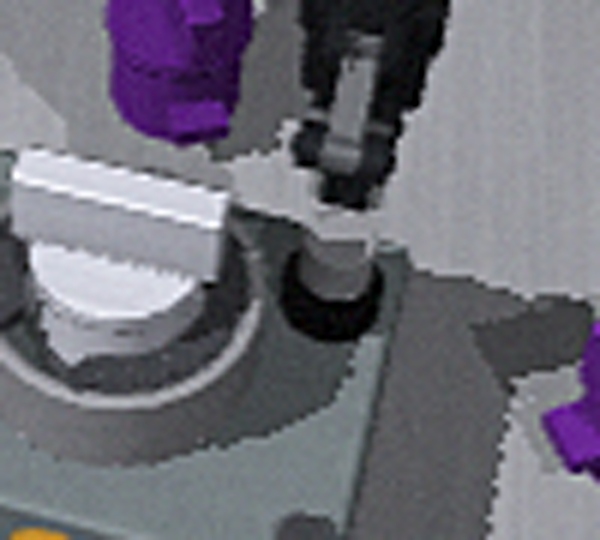

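Run:
```python
from h import *
np.set_printoptions(precision=1,suppress=True)
o=observe(); print(o["tool_pos"],o["joint_positions"],o["ee_rot"])
for n in("side","top"):
    p=get_image(n); X=cloud(p)*1000
    d=np.linalg.norm(X[...,:2]-[439.5,178.8],axis=-1)
    m=(d<60)&(X[...,2]>92)&(X[...,2]<150)&(np.linalg.norm(X[...,:2]-[507,203],axis=-1)>38)
    for a in range(92,150,8):
        q=X[m&(X[...,2]>=a)&(X[...,2]<a+8)]
        if len(q): print(n,a,len(q),q.min(0),q.mean(0),q.max(0))
```

```text
[0.4 0.2 0.1] [0.2 0.  1.8 0.  1.3 1.9] [-3.1  0.  -0.1]
side 108 6 [429.2 183.8 111.5] [437.4 185.3 113.4] [450.8 186.1 115.6]
side 116 30 [429.8 183.5 117.1] [440.9 189.4 121.1] [451.  194.  123.9]
side 124 18 [433.7 189.2 124.4] [441.  192.3 128. ] [448.1 194.3 132. ]
side 132 6 [434.5 191.9 132.3] [440.5 192.9 132.9] [446.6 194.  133.7]
```

The button still reads 86 mm in depth. The visible fingertip bottom is near z ≈ 0.11, well above the reported TCP of 0.080, and the force is zero. So the reported tool height is off from what I see. I'll go on down under force guard.

```bash
python3 -m jog '[[0,0,0.1,0,0,0,-1],[0,0,0,0,0,0,-1]]'; python3 -m jog '[[0,0,0.1,0,0,0,-1],[0,0,0,0,0,0,-1]]'; python3 -m jog '[[0,0,0.1,0,0,0,-1],[0,0,0,0,0,0,-1]]';  python3 - <<'E'
from h import *
np.set_printoptions(precision=4,suppress=True)
o=observe(); print(o["joint_positions"],o["wrist_force"])
p=get_image("side"); X=cloud(p)*1000
for v in range(240,280,2): print(v,np.round(X[v,339:361:3,2]),np.round(X[v,339:361:3,1]))
E
```

```text
time_s: 5.82
tool_pos: [0.4394, 0.1788, 0.0771]
ee_rot: [3.142, 0.0, -0.144]
wrist_force: [0.7, -0.7, 0.3]
opening: -0.0001
time_s: 5.98
tool_pos: [0.4393, 0.1788, 0.074]
ee_rot: [3.141, 0.001, -0.144]
wrist_force: [-0.5, -0.0, -0.5]
opening: -0.0002
time_s: 6.15
tool_pos: [0.4393, 0.1788, 0.071]
ee_rot: [3.141, 0.001, -0.144]
wrist_force: [0.7, 0.6, -0.7]
opening: 0.0004
[0.2238 0.0254 1.846  0.0001 1.2707 1.9388] [ 0.6815  0.6437 -0.7497]
240 [ -2. 187. 215. 213. 214. 216. 202. 198.] [ 37. 195. 219. 216. 216. 218. 204. 201.]
242 [ -0. 181. 212. 209. 212. 214. 164. 193.] [ 44. 195. 220. 217. 218. 219. 177. 200.]
244 [  1. 174. 208. 206. 208. 211. 183. 186.] [ 51. 193. 220. 218. 220. 221. 198. 199.]
246 [ -2. 170. 190. 204. 205. 206. 178.   1.] [ 54. 194. 210. 221. 221. 221. 197.  50.]
248 [ -0. 161. 202. 205. 199. 170. 173.  -1.] [ 62. 192. 224. 225. 220. 196. 198.  55.]
250 [ -0. 157. 200. 199. 163. 166. 166.   2.] [ 67. 192. 226. 225. 195. 197. 196.  63.]
252 [ -1. 188. 198. 199. 153. 159.   1.  -1.] [ 72. 221. 228. 229. 191. 196.  68.  66.]
254 [195. 195. 197. 198. 189. 188.  -0.
[... 356 characters left out ...]
.] [100. 184. 240. 240. 243.  95.  95.  94.]
264 [  1. 106. 117. 120. 113.  -1.   2.  nan] [106. 184. 191. 193. 187. 101. 102.  nan]
266 [ -1.  85. 114. 115. 110.   0.   0.  -0.] [110. 173. 194. 194. 189. 107. 106. 105.]
268 [49. 86. 86. 86. 86. -1. -1.  1.] [152. 178. 177. 177. 176. 111. 111. 111.]
270 [50. 87. 86. 86. 88. 49.  1.  1.] [157. 184. 182. 182. 182. 153. 117. 116.]
272 [61. 85. 86. 86. 85. 50. 50.  1.] [170. 187. 187. 186. 184. 158. 157. 121.]
274 [67. 83. 86. 87. 79. 52. 50. -2.] [179. 189. 191. 191. 185. 164. 162. 124.]
276 [63. 76. 80. 80. 72. 50. 47.  0.] [181. 189. 191. 190. 184. 168. 165. 131.]
278 [62. 70. 75. 73. 63. 51.  0. -1.] [185. 190. 192. 190. 182. 173. 137. 135.]
```

```bash
for r in 1; do python3 -m jog '[[0,0,0.06,0,0,0,-1],[0,0,0,0,0,0,-1]]'; python3 -m jog '[[0,0,0.06,0,0,0,-1],[0,0,0,0,0,0,-1]]';python3 -m jog '[[0,0,0.06,0,0,0,-1],[0,0,0,0,0,0,-1]]'; done | grep -E "tool_pos|force"
```

```text
tool_pos: [0.4394, 0.1788, 0.0695]
wrist_force: [0.3, 0.4, 0.2]
tool_pos: [0.4394, 0.1788, 0.0677]
wrist_force: [0.2, 0.8, 0.2]
tool_pos: [0.4394, 0.1788, 0.0659]
wrist_force: [0.9, 0.1, -0.4]
```

```bash
(python3 -m jog '[[0,0,0.05,0,0,0,-1],[0,0,0,0,0,0,-1]]'; python3 -m jog '[[0,0,0.05,0,0,0,-1],[0,0,0,0,0,0,-1]]';python3 -m jog '[[0,0,0.05,0,0,0,-1],[0,0,0,0,0,0,-1]]') | grep -E "tool_pos|force"
python3 - <<'E'
from h import *
p=get_image("side"); X=cloud(p)*1000
print(pix(p,[[.4395,.1788,.061]]))
for v in range(262,278,1): print(v,np.round(X[v,339:357:3,2]),np.round(X[v,339:357:3,1]))
E
```

```text
tool_pos: [0.4394, 0.1788, 0.0644]
wrist_force: [-0.1, 0.4, 1.1]
tool_pos: [0.4394, 0.1788, 0.0629]
wrist_force: [0.5, -0.1, -0.3]
tool_pos: [0.4394, 0.1788, 0.0614]
wrist_force: [0.1, 0.2, -0.2]
[[344.53230621 276.32839947]]
262 [183. 183. 185. 183. 185.   2.] [238. 238. 238. 236. 237.  98.]
263 [180. 181. 182. 183. 183. 144.] [238. 238. 238. 238. 237. 207.]
264 [180. 182. 183. 180. 183. 140.] [240. 241. 241. 238. 239. 207.]
265 [  3. 179. 179. 181. 182.   3.] [110. 240. 240. 241. 241. 106.]
266 [  2. 100. 113. 178. 181.   1.] [112. 184. 193. 240. 242. 107.]
267 [ 49. 108. 110. 112. 178.   2.] [150. 192. 193. 194. 242. 111.]
268 [ 52. 105. 104. 108. 100.   0.] [154. 192. 190. 193. 186. 112.]
269 [ 50. 100. 101. 107.  99.  -2.] [155. 191. 191. 194. 187. 113.]
270 [ 49.  86.  99. 101.  95.  50.] [157. 183. 191. 192. 187. 154.]
271 [nan 86. 87. 87. 87. 51.] [ nan 185. 185. 184. 183. 156.]
272 [62. 85. 85. 86. 87. 51.] [171. 187. 186. 186. 186. 159.]
273 [68. 85. 87. 88. 88. 48.] [178. 189. 190. 189. 188. 159.]
274 [68. 83. 85. 86. 80. 49.] [180. 190. 190. 190. 185. 162.]
275 [63. 79. 84. 83. 76. 52.] [179. 189. 192. 190. 184. 167.]
276 [63. 75. 80. 78. 72. 50.] [181. 189. 191. 189. 184. 168.]
277 [63. 71. 78. 75. 62. 52.] [183. 188. 192. 189. 180. 172.]
```

The fingertip's front edge is now at about z 0.098 (y 0.191, row 270), so it is still about 11 mm above the button. I'll continue down.

```bash
(python3 -m jog '[[0,0,0.1,0,0,0,-1],[0,0,0,0,0,0,-1]]'; python3 -m jog '[[0,0,0.1,0,0,0,-1],[0,0,0,0,0,0,-1]]';python3 -m jog '[[0,0,0.06,0,0,0,-1],[0,0,0,0,0,0,-1]]';python3 -m jog '[[0,0,0.06,0,0,0,-1],[0,0,0,0,0,0,-1]]') | grep -E "tool_pos|force"
python3 - <<'E'
from h import *
p=get_image("side"); X=cloud(p)*1000
for v in range(266,278,1): print(v,np.round(X[v,339:357:3,2]),np.round(X[v,339:357:3,1]))
E
```

```text
tool_pos: [0.4394, 0.1788, 0.0582]
wrist_force: [-0.4, -0.1, -0.6]
tool_pos: [0.4396, 0.1788, 0.0553]
wrist_force: [-0.5, -1.0, 0.6]
tool_pos: [0.4396, 0.1789, 0.0537]
wrist_force: [-0.6, 0.0, 0.3]
tool_pos: [0.4396, 0.1788, 0.0519]
wrist_force: [-0.4, -0.4, -0.2]
266 [172. 175. 174. 176. 175.   2.] [238. 239. 238. 239. 237. 108.]
267 [173. 172. 174. 174. 175.   1.] [241. 239. 240. 239. 240. 110.]
268 [169. 170. 173. 172. 173.   2.] [240. 240. 242. 240. 240. 113.]
269 [ 51. 102. 168. 172. 172.   0.] [156. 192. 240. 242. 241. 114.]
270 [ 51.  99. 101. 168. 169.  48.] [158. 192. 193. 241. 241. 152.]
271 [ 64.  97.  97. 100.  92.  50.] [170. 193. 192. 194. 187. 156.]
272 [63. 91. 90. 97. 89. 51.] [171. 191. 189. 194. 187. 159.]
273 [69. 81. 91. nan 86. 49.] [178. 186. 192.  nan 188. 160.]
274 [67. 81. 81. 81. 79. 50.] [179. 189. 187. 187. 185. 163.]
275 [67. 78. 80. 81. 77. 50.] [182. 189. 189. 189. 185. 165.]
276 [65. 75. 79. 79. 74. 51.] [182. 189. 191. 190. 185. 168.]
277 [62. 74. 76. 76. 66. 50.] [182. 190. 191. 190. 183. 170.]
```

Run:
```python
from h import *
np.set_printoptions(precision=3,suppress=True)
o=observe(); print(o["joint_torque"],o["wrist_force"],o["wrist_torque"],o["joint_positions"])
Z=[]
for i in range(3):
    p=get_image("side"); X=cloud(p)*1000
    m=(X[...,2]>72)&(X[...,2]<93)&(np.linalg.norm(X[...,:2]-[439.5,178.8],axis=-1)<13)
    n=p["frame"][m]; Z.append(X[m]); 
Z=np.vstack(Z); print(np.histogram(Z[:,2],bins=range(72,94)))
cv2.imwrite("pics/press3.png",cv2.resize(p["frame"][230:320,290:390,::-1],None,fx=6,fy=6,interpolation=cv2.INTER_CUBIC))
```

```text
[  0.024 -55.305 -50.917  -0.001   0.034   0.   ] [ 0.943 -0.035  0.837] [-0.013 -0.036  0.015] [0.224 0.045 1.868 0.    1.229 1.939]
(array([ 8,  9,  9,  9, 14, 10, 11, 13, 31, 25, 13,  5,  3,  4,  2,  6,  6,
        4,  6,  5,  8]), array([72, 73, 74, 75, 76, 77, 78, 79, 80, 81, 82, 83, 84, 85, 86, 87, 88,
       89, 90, 91, 92, 93]))
```

View pics/press3.png

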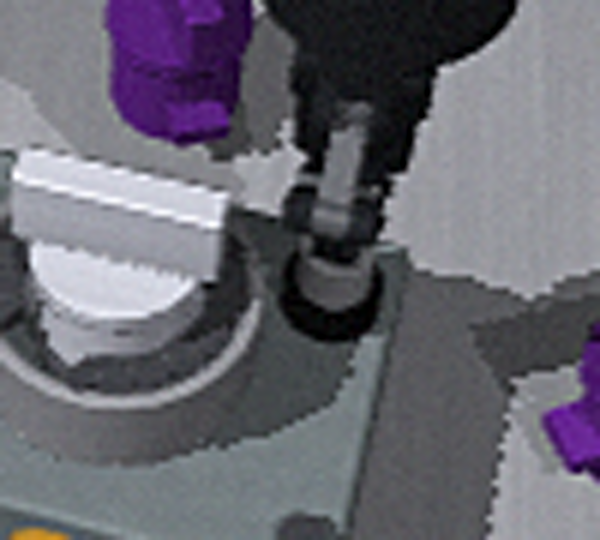

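The button is now partly down: its top reads about 81 mm, so 5 mm of travel. It holds by friction, so the force only shows while it moves. The bottom is about 3 mm further. I'll go on in 1 mm rows and read the force right after each.

```bash
(python3 -m jog '[[0,0,0.033,0,0,0,-1]]'; python3 -m jog '[[0,0,0.033,0,0,0,-1]]';) | grep -E "tool_pos|force"
python3 - <<'E'
from h import *
np.set_printoptions(precision=3,suppress=True)
Z=[]
for i in range(3):
    p=get_image("side"); X=cloud(p)*1000
    m=(X[...,2]>70)&(X[...,2]<93)&(np.linalg.norm(X[...,:2]-[439.5,178.8],axis=-1)<13)
    Z.append(X[m]); o=observe();print(o["wrist_force"],o["tool_pos"])
Z=np.vstack(Z); print(np.histogram(Z[:,2],bins=range(70,94)))
E
```

```text
tool_pos: [0.4395, 0.1788, 0.0512]
wrist_force: [-2.4, -0.6, 5.4]
tool_pos: [0.4395, 0.1788, 0.0502]
wrist_force: [-2.3, -0.5, 5.1]
[-2.113 -1.25   4.179] [0.439 0.179 0.05 ]
[-0.908  0.29   1.687] [0.439 0.179 0.05 ]
[-1.203  0.15   2.061] [0.439 0.179 0.05 ]
(array([ 4,  9, 11, 16, 12,  5, 16, 10, 14, 31, 18,  3,  5,  4,  6,  5,  4,
        4,  5,  3,  1,  4,  3]), array([70, 71, 72, 73, 74, 75, 76, 77, 78, 79, 80, 81, 82, 83, 84, 85, 86,
       87, 88, 89, 90, 91, 92, 93]))
```

```bash
(python3 -m jog '[[0,0,0.025,0,0,0,-1]]'; python3 -m jog '[[0,0,0.02,0,0,0,-1]]';python3 -m jog '[[0,0,0,0,0,0,-1]]') | grep -E "tool_pos|force"
```

```text
tool_pos: [0.4395, 0.1788, 0.0494]
wrist_force: [-2.7, -0.6, 5.0]
tool_pos: [0.4395, 0.1788, 0.0488]
wrist_force: [-3.2, -1.8, 5.6]
tool_pos: [0.4395, 0.1788, 0.0487]
wrist_force: [-2.4, -0.1, 3.5]
```

```bash
(python3 -m jog '[[0,0,0.02,0,0,0,-1]]'; python3 -m jog '[[0,0,0.015,0,0,0,-1]]') | grep -E "tool_pos|force"
python3 - <<'E'
from h import *
Z=[]
for i in range(3):
    p=get_image("side"); X=cloud(p)*1000
    m=(X[...,2]>70)&(X[...,2]<93)&(np.linalg.norm(X[...,:2]-[439.5,178.8],axis=-1)<13)
    Z.append(X[m]); o=observe();print(o["wrist_force"].round(1) if hasattr(o["wrist_force"],'round') else o["wrist_force"])
Z=np.vstack(Z); print(np.histogram(Z[:,2],bins=range(70,94))[0])
E
```

```text
tool_pos: [0.4395, 0.1788, 0.0485]
wrist_force: [-8.5, -3.2, 21.7]
tool_pos: [0.4395, 0.1788, 0.0484]
wrist_force: [-11.2, -3.0, 25.4]
[-9.3 -2.2 18.7]
[-8.8 -2.  19.3]
[-9.1 -2.3 20.5]
[ 9  8 13 10  7 10 21 27 17 10  5  2  5  5  5  6  2  2  5  4  0  6  3]
```

The button bottomed: the force jumped, and the top reads about 78 mm in depth. I'll release now, go above the cap with the jaws open, and look.

```bash
(python3 -m jog '[[0,0,-0.1,0,0,0,-1],[0,0,-0.5,0,0,0,-1],[0,0,-0.9,0,0,0,-1],[0,0,-0.9,0,0,0,-1],[0,0,-0.9,0,0,0,-1],[0,0,-0.5,0,0,0,-1],[0.42,-0.23,0,0,0,0,0.3],[0.56,-0.3,0,0,0,0,1],[0.56,-0.3,0,0,0,0,1],[0.56,-0.3,0,0,0,0,1]]' 30;python3 -m jog '[[0,0,0,0,0,0,1],[0,0,0,0,0,0,1],[0,0,0,0,0,0,1]]')
python3 - <<'E'
from h import *
Z=[]
for n in("top","side"):
    p=get_image(n); X=cloud(p)*1000
    m=(X[...,2]>70)&(X[...,2]<93)&(np.linalg.norm(X[...,:2]-[439.5,178.8],axis=-1)<13)
    Z.append(X[m])
Z=np.vstack(Z); print(len(Z),np.histogram(Z[:,2],bins=range(70,94))[0])
a=cv2.resize(p["frame"][130:340,220:460,::-1],None,fx=2.8,fy=2.8,interpolation=cv2.INTER_CUBIC)
cv2.imwrite("pics/above.png",a)
E
```

```text
time_s: 9.83
tool_pos: [0.5076, 0.2036, 0.1616]
ee_rot: [-3.141, -0.0, -0.144]
wrist_force: [0.4, 0.2, -0.6]
opening: 0.0483
time_s: 10.08
tool_pos: [0.5062, 0.2032, 0.1613]
ee_rot: [3.141, 0.001, -0.144]
wrist_force: [-0.3, -0.9, -0.2]
opening: 0.0833
117 [ 1  2  5  3  1  9 13 23 33 22  4  1  0  0  0  0  0  0  0  0  0  0  0]
```

View pics/above.png

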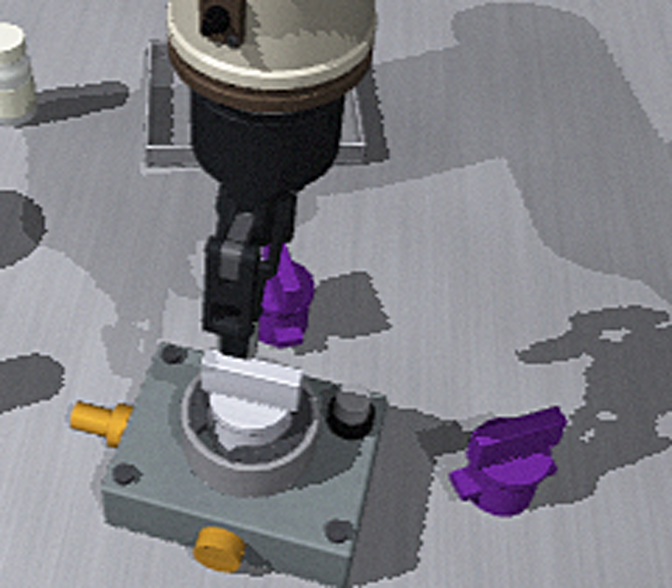

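Run:
```python
from h import *
np.set_printoptions(precision=1,suppress=True)
for n in("side","top"):
    p=get_image(n); X=cloud(p)*1000
    m=(abs(X[...,0]-507)<60)&(abs(X[...,1]-203)<80)&(X[...,2]>140)&(X[...,2]<250)
    for a in range(140,250,10):
        q=X[m&(X[...,2]>=a)&(X[...,2]<a+10)]
        if len(q): print(n,a,len(q),q.min(0),q.mean(0),q.max(0))
```

```text
side 200 15 [488.7 161.  205.1] [499.9 210.5 208. ] [523.4 254.  209.9]
side 210 62 [488.9 160.5 210.1] [508.9 237.6 215.5] [523.6 259.9 219.8]
side 220 51 [488.1 156.6 220.2] [508.1 246.3 224.6] [519.7 261.3 229.7]
side 230 12 [488.5 160.1 230.6] [500.5 230.3 233.8] [516.5 260.2 239.4]
side 240 8 [487.7 156.1 241.9] [495.5 206.7 246.1] [502.1 260.2 248.2]
top 200 2 [489.4 153.7 205.7] [491.2 154.1 207.4] [492.9 154.6 209.1]
top 210 3 [490.4 150.3 213. ] [492.  152.1 216.5] [492.8 154.1 218.9]
top 220 1 [489.3 154.3 221.2] [489.3 154.3 221.2] [489.3 154.3 221.2]
top 240 2 [487.3 149.1 245.8] [487.4 149.8 246.3] [487.4 150.4 246.9]
```

```bash
python3 -m jog '[[0,0,0.5,0,0,0,1],[0,0,0.8,0,0,0,1],[0,0,0.8,0,0,0,1],[0,0,0.4,0,0,0,1],[0,0,0.23,0,0,0,1],[0,0,0,0,0,0,1]]' 30; python3 -m jog '[[0,0,0,0,0,0,0.2],[0,0,0,0,0,0,-0.3],[0,0,0,0,0,0,-0.5],[0,0,0,0,0,0,-0.6],[0,0,0,0,0,0,-0.7],[0,0,0,0,0,0,-1],[0,0,0,0,0,0,-1],[0,0,0,0,0,0,-1]]' 30
python3 - <<'E'
from h import *
np.set_printoptions(precision=3,suppress=True)
o=observe(); print(o["wrist_force"],o["wrist_torque"])
p=get_image("side"); 
cv2.imwrite("pics/grasp.png",cv2.resize(p["frame"][190:320,250:390,::-1],None,fx=5,fy=5,interpolation=cv2.INTER_CUBIC)[:600])
E
```

```text
time_s: 10.78
tool_pos: [0.5063, 0.2032, 0.079]
ee_rot: [3.141, 0.001, -0.144]
wrist_force: [0.1, 0.7, -0.5]
opening: 0.0851
time_s: 11.45
tool_pos: [0.5069, 0.2034, 0.08]
ee_rot: [-3.141, -0.0, -0.144]
wrist_force: [-0.5, 0.5, 3.3]
opening: 0.0138
[-0.482  0.488  3.282] [0.052 0.003 0.048]
```

View pics/grasp.png

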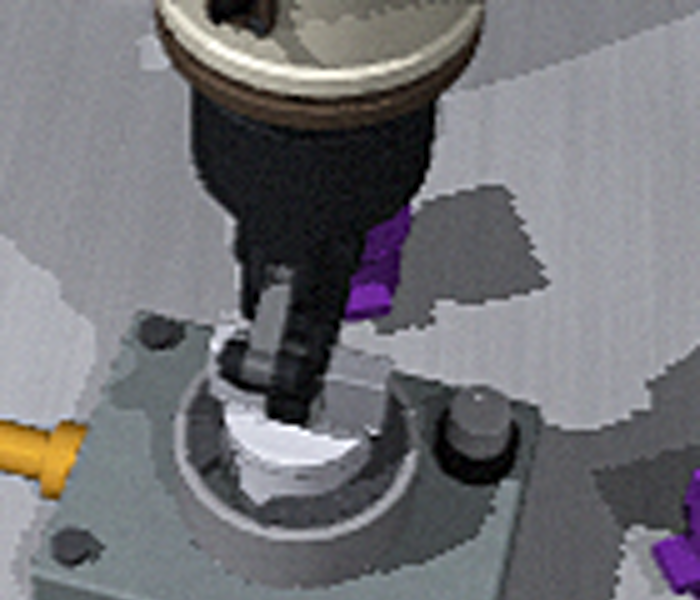

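The grasp is good: opening 13.8 mm, with the pads on the bar just above the disc. I'll twist gently, testing the lock first.

```bash
cat > t.py <<'E'
from station import observe
import numpy as np
np.set_printoptions(precision=2,suppress=True)
o=observe(); print("F",np.array(o["wrist_force"]),"T",np.array(o["wrist_torque"]),"yaw",round(np.degrees(o["ee_rot"][2]),2),"z",round(o["tool_pos"][2],4),"op",round(o["opening"],4), o["time_s"])
E
python3 -m jog '[[0,0,0,0,0,-0.2,-1]]' 20 >/dev/null; python3 t.py; python3 -m jog '[[0,0,0,0,0,-0.2,-1]]'>/dev/null; python3 t.py;python3 -m jog '[[0,0,0,0,0,-0.3,-1]]'>/dev/null; python3 t.py;python3 -m jog '[[0,0,0,0,0,-0.3,-1]]'>/dev/null; python3 t.py
```

```text
F [0.74 0.02 2.72] T [ 0.14 -0.08 -0.06] yaw -7.34 z 0.0799 op 0.0129 11.5833
F [0.73 0.66 3.59] T [ 0.07  0.03 -0.04] yaw -6.34 z 0.0799 op 0.0133 11.6667
F [0.22 0.25 4.13] T [ 0.08 -0.07  0.01] yaw -4.95 z 0.0798 op 0.0131 11.75
F [0.46 1.2  2.44] T [ 0.08 -0.09 -0.04] yaw -3.53 z 0.0798 op 0.0135 11.8333
```

```bash
python3 -m jog '[[0,0,0,0,0,-0.8,-1],[0,0,0,0,0,-0.8,-1],[0,0,0,0,0,-0.8,-1],[0,0,0,0,0,-0.8,-1],[0,0,0,0,0,-0.8,-1]]'>/dev/null; python3 t.py; python3 -m jog '[[0,0,0,0,0,-0.8,-1],[0,0,0,0,0,-0.8,-1],[0,0,0,0,0,-0.8,-1],[0,0,0,0,0,-0.8,-1],[0,0,0,0,0,-0.5,-1]]'>/dev/null; python3 t.py
```

```text
F [-0.41 -0.25  4.04] T [-0.09 -0.01 -0.06] yaw 14.92 z 0.0797 op 0.0137 12.25
F [0.38 0.03 3.37] T [-0.07 -0.09 -0.05] yaw 31.91 z 0.0797 op 0.0134 12.6667
```

```bash
cat >> t.py <<'E'
import sys; sys.exit(abs(o["wrist_torque"][2])>0.17 or abs(o["wrist_force"][2])>9)
E
J="python3 -m jog"; T="python3 t.py"
$J '[[0,0,0,0,0,-0.2,-1]]'>/dev/null; $T && $J '[[0,0,0,0,0,-0.2,-1]]'>/dev/null && $T && $J '[[0,0,0,0,0,-0.2,-1]]'>/dev/null && $T && $J '[[0,0,0,0,0,-0.2,-1]]'>/dev/null && $T && $J '[[0,0,0,0,0,-0.2,-1]]'>/dev/null && $T && $J '[[0,0,0,0,0,-0.15,-1]]'>/dev/null && $T && $J '[[0,0,0,0,0,-0.15,-1]]'>/dev/null && $T && $J '[[0,0,0,0,0,-0.15,-1]]'>/dev/null && $T && $J '[[0,0,0,0,0,-0.15,-1]]'>/dev/null && $T && $J '[[0,0,0,0,0,-0.15,-1]]'>/dev/null && $T && $J '[[0,0,0,0,0,-0.15,-1]]'>/dev/null && $T && $J '[[0,0,0,0,0,-0.15,-1]]'>/dev/null && $T && $J '[[0,0,0,0,0,-0.15,-1]]'>/dev/null && $T
```

```text
F [-0.35 -0.29  2.81] T [ 0.03 -0.07 -0.03] yaw 32.74 z 0.0797 op 0.0133 12.75False
```

```bash
sed -i 's/sys.exit(\(.*\))$/sys.exit(int(\1))/' t.py; tail -1 t.py
J="python3 -m jog"; T="python3 t.py"
$J '[[0,0,0,0,0,-0.2,-1]]'>/dev/null; $T && $J '[[0,0,0,0,0,-0.2,-1]]'>/dev/null && $T && $J '[[0,0,0,0,0,-0.2,-1]]'>/dev/null && $T && $J '[[0,0,0,0,0,-0.2,-1]]'>/dev/null && $T && $J '[[0,0,0,0,0,-0.2,-1]]'>/dev/null && $T && $J '[[0,0,0,0,0,-0.15,-1]]'>/dev/null && $T && $J '[[0,0,0,0,0,-0.15,-1]]'>/dev/null && $T && $J '[[0,0,0,0,0,-0.15,-1]]'>/dev/null && $T && $J '[[0,0,0,0,0,-0.15,-1]]'>/dev/null && $T && $J '[[0,0,0,0,0,-0.15,-1]]'>/dev/null && $T && $J '[[0,0,0,0,0,-0.15,-1]]'>/dev/null && $T && $J '[[0,0,0,0,0,-0.15,-1]]'>/dev/null && $T && $J '[[0,0,0,0,0,-0.15,-1]]'>/dev/null && $T && $J '[[0,0,0,0,0,-0.15,-1]]'>/dev/null && $T && $J '[[0,0,0,0,0,-0.15,-1]]'>/dev/null && $T && $J '[[0,0,0,0,0,-0.15,-1]]'>/dev/null && $T
```

```text
import sys; sys.exit(int(abs(o["wrist_torque"][2])>0.17 or abs(o["wrist_force"][2])>9))
F [ 0.06 -0.15  2.9 ] T [-0.01  0.01 -0.02] yaw 33.51 z 0.0798 op 0.0133 12.8333
F [-0.17  0.01  3.16] T [-0.08 -0.02 -0.02] yaw 34.41 z 0.0797 op 0.0133 12.9167
F [0.49 0.95 4.06] T [-0.03 -0.07 -0.01] yaw 35.34 z 0.0798 op 0.0133 13.0
F [0.41 0.65 2.99] T [-0.11  0.03 -0.06] yaw 36.27 z 0.0797 op 0.0133 13.0833
F [-0.03 -0.14  3.61] T [-0.02 -0.06 -0.  ] yaw 37.19 z 0.0798 op 0.0133 13.1667
F [-1.05 -0.29  3.41] T [-0.09 -0.05 -0.12] yaw 37.89 z 0.0798 op 0.0131 13.25
F [ 0.06 -0.3   3.4 ] T [ 0.   -0.04  0.  ] yaw 38.55 z 0.0797 op 0.0139 13.3333
F [-1.   -0.57  2.25] T [0.01 0.   0.01] yaw 39.24 z 0.0798 op 0.0133 13.4167
F [-1.26 -0.32  3.99] T [-0.05 -0.02 -0.02] yaw 39.93 z 0.0797 op 0.0136 13.5
F [0.12 0.03 3.1 ] T [-0.04 -0.    0.  ] yaw 40.62 z 0.0798 op 0.0138 13.5833
F [0.6  0.42 2.95] T [-0.06 -0.04 -0.04] yaw 41.31 z 0.0798 op 0.0132 13.6667
F [ 0.84 -0.33  2.14] T [-0.02 -0.01 -0.05] yaw 41.99 z 0.0798 op 0.0129 13.75
F [1.5  0.25 2.78] T [-0.01 -0.07 -0.04] yaw 42.68 z 0.0798 op 0.0135 13.8333
F [0.43 0.41 1.94] T [-0.01 -0.1  -0.01] yaw 43.37 z 0.0798 op 0.0131 13.9167
F [ 0.46 -0.06  2.63] T [-0.01  0.01 -0.01] yaw 44.06 z 0.0798 op 0.0135 14.0
F [-0.63  0.26  2.36] T [ 0.02 -0.01 -0.03] yaw 44.75 z 0.0798 op 0.0133 14.0833
```

```bash
J="python3 -m jog"; T="python3 t.py"
$J '[[0,0,0,0,0,-0.15,-1]]'>/dev/null; $T && $J '[[0,0,0,0,0,-0.15,-1]]'>/dev/null && $T && $J '[[0,0,0,0,0,-0.15,-1]]'>/dev/null && $T && $J '[[0,0,0,0,0,-0.15,-1]]'>/dev/null && $T && $J '[[0,0,0,0,0,-0.15,-1]]'>/dev/null && $T && $J '[[0,0,0,0,0,-0.15,-1]]'>/dev/null && $T && $J '[[0,0,0,0,0,-0.15,-1]]'>/dev/null && $T && $J '[[0,0,0,0,0,-0.15,-1]]'>/dev/null && $T && $J '[[0,0,0,0,0,-0.15,-1]]'>/dev/null && $T && $J '[[0,0,0,0,0,-0.15,-1]]'>/dev/null && $T && $J '[[0,0,0,0,0,-0.15,-1]]'>/dev/null && $T && $J '[[0,0,0,0,0,-0.15,-1]]'>/dev/null && $T && $J '[[0,0,0,0,0,-0.15,-1]]'>/dev/null && $T && $J '[[0,0,0,0,0,-0.15,-1]]'>/dev/null && $T && $J '[[0,0,0,0,0,-0.15,-1]]'>/dev/null && $T && $J '[[0,0,0,0,0,-0.15,-1]]'>/dev/null && $T && $J '[[0,0,0,0,0,-0.15,-1]]'>/dev/null && $T && $J '[[0,0,0,0,0,-0.15,-1]]'>/dev/null && $T && $J '[[0,0,0,0,0,-0.15,-1]]'>/dev/null && $T && $J '[[0,0,0,0,0,-0.15,-1]]'>/dev/null && $T
```

```text
F [0.49 0.57 2.54] T [-0.06 -0.04  0.04] yaw 45.44 z 0.0798 op 0.0131 14.1667
F [-0.3  -0.24  3.52] T [-0.04 -0.04 -0.04] yaw 46.12 z 0.0797 op 0.0131 14.25
F [-0.56  0.1   3.02] T [-0.03  0.   -0.01] yaw 46.81 z 0.0797 op 0.0135 14.3333
F [-0.49  0.07  2.72] T [-0.01 -0.09 -0.  ] yaw 47.5 z 0.0798 op 0.0135 14.4167
F [-0.09  0.43  3.25] T [-0.02 -0.05 -0.02] yaw 48.19 z 0.0798 op 0.0136 14.5
F [-0.75  0.65  2.63] T [ 0.03  0.01 -0.06] yaw 48.87 z 0.0797 op 0.0133 14.5833
F [0.16 1.63 3.17] T [-0.01 -0.05  0.01] yaw 49.56 z 0.0798 op 0.0132 14.6667
F [ 0.45 -0.59  3.14] T [ 0.02 -0.09 -0.01] yaw 50.25 z 0.0797 op 0.0131 14.75
F [-0.51 -0.02  2.66] T [ 0.02  0.02 -0.01] yaw 50.94 z 0.0798 op 0.0135 14.8333
F [0.55 0.24 3.98] T [-0.02  0.02  0.01] yaw 51.62 z 0.0798 op 0.0135 14.9167
F [0.86 0.61 3.83] T [-0.01 -0.   -0.02] yaw 52.31 z 0.0798 op 0.0134 15.0
F [0.34 0.04 2.74] T [-0.01 -0.03 -0.03] yaw 52.99 z 0.0798 op 0.0132 15.0833
F [-0.53  0.16  3.39] T [ 0.01 -0.08 -0.04] yaw 53.69 z 0.0798 op 0.0134 15.1667
F [-0.74 -0.09  2.  ] T [ 0.01 -0.06 -0.04] yaw 54.37 z 0.0797 op 0.0133 15.25
F [-0.57  0.31  4.11] T [ 0.02  0.03 -0.4 ] yaw 55.05 z 0.0797 op 0.0133 15.3333
```

Torque step at 63° of turn: that is the stop. I'll back off slightly at once and read.

```bash
python3 -m jog '[[0,0,0,0,0,0.15,-1]]'>/dev/null; python3 t.py; python3 -m jog '[[0,0,0,0,0,0.1,-1],[0,0,0,0,0,0,-1]]' 30 >/dev/null; python3 t.py
```

```text
F [ 0.64 -0.02  3.  ] T [-0.05 -0.05  0.05] yaw 54.36 z 0.0798 op 0.0133 15.4167
F [ 0.65 -0.03  3.15] T [-0.04  0.01  0.01] yaw 53.79 z 0.0797 op 0.0133 15.5833
```

```bash
sed -i 's/>9)/>6)/' t.py; J="python3 -m jog"; T="python3 t.py"
$J '[[0,0,-0.02,0,0,0,-1]]' 40 >/dev/null; $T && $J '[[0,0,-0.02,0,0,0,-1]]'>/dev/null && $T && $J '[[0,0,-0.02,0,0,0,-1]]'>/dev/null && $T && $J '[[0,0,-0.02,0,0,0,-1]]'>/dev/null && $T && $J '[[0,0,-0.03,0,0,0,-1]]'>/dev/null && $T && $J '[[0,0,-0.03,0,0,0,-1]]'>/dev/null && $T && $J '[[0,0,-0.03,0,0,0,-1]]'>/dev/null && $T && $J '[[0,0,-0.04,0,0,0,-1]]'>/dev/null && $T && $J '[[0,0,-0.06,0,0,0,-1]]'>/dev/null && $T && $J '[[0,0,-0.06,0,0,0,-1]]'>/dev/null && $T && $J '[[0,0,-0.08,0,0,0,-1]]'>/dev/null && $T && $J '[[0,0,-0.1,0,0,0,-1]]'>/dev/null && $T && $J '[[0,0,-0.1,0,0,0,-1]]'>/dev/null && $T
```

```text
F [-0.41 -0.75  3.34] T [-0.01 -0.01  0.02] yaw 53.84 z 0.0803 op 0.0132 15.6667
F [ 0.26 -0.24  2.2 ] T [-0.04 -0.01 -0.01] yaw 53.85 z 0.081 op 0.0134 15.75
F [-0.92 -0.04  2.53] T [-0.    0.04 -0.04] yaw 53.85 z 0.0816 op 0.0134 15.8333
F [0.06 0.14 2.65] T [ 0.06 -0.04 -0.03] yaw 53.85 z 0.0822 op 0.0134 15.9167
F [ 0.43 -1.05 -0.21] T [ 0.04 -0.07 -0.01] yaw 53.85 z 0.0831 op 0.0133 16.0
F [ 0.02 -0.66 -2.4 ] T [-0.02 -0.    0.  ] yaw 53.85 z 0.0837 op 0.013 16.0833
F [-0.72  0.48 -3.1 ] T [-0.01  0.03 -0.04] yaw 53.85 z 0.0846 op 0.0133 16.1667
F [ 0.2  -0.52 -2.12] T [-0.03 -0.   -0.02] yaw 53.85 z 0.0858 op 0.0133 16.25
F [ 0.19 -0.26 -2.97] T [-0.04  0.   -0.01] yaw 53.85 z 0.0876 op 0.0133 16.3333
F [-0.11  0.02 -3.57] T [0.01 0.   0.05] yaw 53.85 z 0.0897 op 0.013 16.4167
F [ 0.35  0.04 -2.07] T [ 0.01 -0.    0.03] yaw 53.85 z 0.0921 op 0.0133 16.5
F [-0.09  0.14 -2.8 ] T [-0.06 -0.04  0.02] yaw 53.85 z 0.0952 op 0.0134 16.5833
F [ 0.28  0.62 -2.86] T [-0.01 -0.03 -0.01] yaw 53.85 z 0.0984 op 0.0134 16.6667
```

Free: the force equals the cap's weight (about 2.8 N). I'll lift clear and carry it over to the tray.

```bash
J="python3 -m jog"
$J '[[0,0,-0.15,0,0,0,-1],[0,0,-0.3,0,0,0,-1],[0,0,-0.45,0,0,0,-1],[0,0,-0.5,0,0,0,-1],[0,0,-0.5,0,0,0,-1],[0,0,-0.4,0,0,0,-1],[0,0,-0.2,0,0,0,-1],[-0.15,0.13,0,0,0,0,-1],[-0.3,0.27,0,0,0,0,-1],[-0.45,0.4,0,0,0,0,-1]]'; $J '[[-0.6,0.53,0,0,0,0,-1],[-0.6,0.53,0,0,0,0,-1],[-0.6,0.53,0,0,0,0,-1],[-0.6,0.53,0,0,0,0,-1],[-0.6,0.53,0,0,0,0,-1],[-0.6,0.53,0,0,0,0,-1],[-0.6,0.53,0,0,0,0,-1],[-0.6,0.53,0,0,0,0,-1],[-0.6,0.53,0,0,0,0,-1],[-0.6,0.53,0,0,0,0,-1]]'; $J '[[-0.6,0.53,0,0,0,0,-1],[-0.6,0.53,0,0,0,0,-1],[-0.6,0.53,0,0,0,0,-1],[-0.6,0.53,0,0,0,0,-1],[-0.45,0.4,0,0,0,0,-1],[-0.25,0.22,0,0,0,0,-1],[-0.13,0.12,0,0,0,0,-1],[0,0,0,0,0,0,-1],[0,0,0,0,0,0,-1]]'; python3 t.py
python3 - <<'E'
from h import *
np.set_printoptions(precision=1,suppress=True)
p=get_image("side"); q=get_image("top")
im=np.hstack([p["frame"][90:290,230:400],q["frame"][160:360,330:530]])
cv2.imwrite("pics/tray.png",cv2.resize(im[:,:,::-1],None,fx=2.1,fy=2.1,interpolation=cv2.INTER_CUBIC))
o=observe(); x,y=np.array(o["tool_pos"][:2])*1000
for n,i in(("side",p),("top",q)):
    X=cloud(i)*1000; f=i["frame"].astype(int)
    m=(np.linalg.norm(X[...,:2]-[x,y],axis=-1)<42)&(X[...,2]>100)&(X[...,2]<260)
    for a in range(100,260,10):
        s=X[m&(X[...,2]>=a)&(X[...,2]<a+10)]
        if len(s): print(n,a,len(s),s.min(0),s.max(0))
E
```

```text
time_s: 17.5
tool_pos: [0.5098, 0.1669, 0.1721]
ee_rot: [-3.141, 0.001, 0.941]
wrist_force: [0.6, -0.7, -2.0]
opening: 0.013
time_s: 18.33
tool_pos: [0.5316, -0.0739, 0.172]
ee_rot: [-3.14, 0.001, 0.939]
wrist_force: [0.8, 0.1, -2.9]
opening: 0.0133
time_s: 19.08
tool_pos: [0.5442, -0.2002, 0.1727]
ee_rot: [-3.141, -0.0, 0.94]
wrist_force: [-0.1, 0.3, -2.5]
opening: 0.0134
F [-0.08  0.28 -2.53] T [ 0.07 -0.01 -0.01] yaw 53.84 z 0.1727 op 0.0134 19.0833
side 140 6 [ 524.6 -188.5  148.3] [ 557.8 -177.4  150. ]
side 150 56 [ 520.4 -195.6  150.3] [ 559.8 -174.3  159.9]
side 160 85 [ 515.8 -223.6  160. ] [ 571.9 -166.   169.9]
side 170 100 [ 516.4 -221.3  170.1] [ 571.9 -165.4  179.9]
side 180 57 [ 521.7 -194.2  180.1] [ 569.5 -173.   190. ]
side 190 144 [ 517.7 -219.9  190.1] [ 570.3 -170.7  199.8]
side 200 63 [ 520.3 -221.4  200.1] [ 565.5 -169.8  209.9]
side 210 82 [ 520.9 -220.2  210. ] [ 565.6 -169.7  219.8]
side 220 119 [ 521.4 -219.6  220. ] [ 565.8 -169.9  229.8]
side 230 71 [ 524.5 -210.3  230. ] [ 562.3 -182.   240. ]
side 240 71 [ 523.3 -214.1  240.1] [ 579.3 -168.3  249.8]
side 250 133 [ 507.1 -220.1  250. ] [ 582.  -166.6  260. ]
top 140 10 [ 522.5 -208.6  147.9] [ 549.4 -177.1  149.9]
top 150 59 [ 521.1 -203.8  150.2] [ 553.9 -176.7  159.7]
top 160 103 [ 521.3 -206.3  160.1] [ 574.1 -166.5  170. ]
top 170 120 [ 521.1 -200.5  170. ] [ 573.9 -168.9  179.6]
top 180 17 [ 519.  -196.9  180.8] [ 552.8 -174.4  189.6]
top 190 221 [ 519.5 -210.9  190. ] [ 571.2 -172.2  199.5]
top 200 49 [ 537.6 -189.3  200.3] [ 566.4 -172.3  209.1]
top 210 72 [ 532.8 -199.8  210. ] [ 568.2 -172.1  220. ]
top 220 175 [ 534.8 -199.7  220.1] [ 568.2 -172.6  229.2]
top 230 17 [ 534.  -200.2  230.6] [ 561.3 -184.5  239.5]
top 240 33 [ 524.4 -202.6  240.9] [ 567.9 -171.1  249.7]
top 250 103 [ 519.9 -198.6  250.1] [ 562.6 -167.7  260. ]
```

View pics/tray.png

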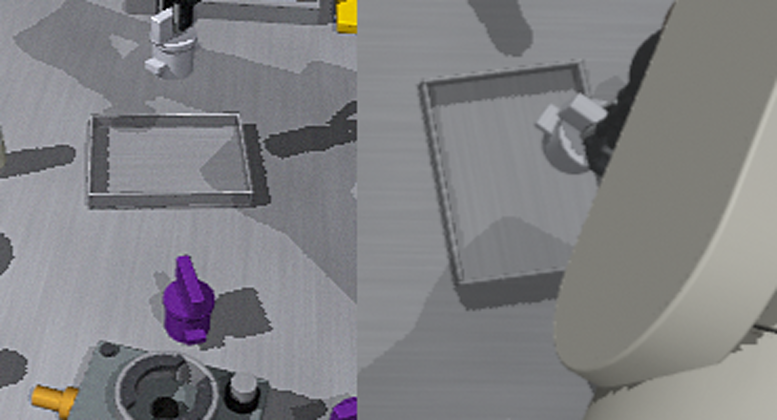

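The cap is held upright, with its underside at z ≈ 148 mm over the tray's middle. The floor is at 4 mm. I'll lower it, with a force-guarded end.

```bash
J="python3 -m jog"
cat > g.py <<'E'
import sys; from station import observe
o=observe(); f=o["wrist_force"][2]; print("Fz",round(f,2),"z",round(o["tool_pos"][2],4)); sys.exit(int(f>-0.3))
E
T="python3 g.py"
$J '[[0,0,0.2,0,0,0,-1],[0,0,0.5,0,0,0,-1],[0,0,0.8,0,0,0,-1],[0,0,0.8,0,0,0,-1],[0,0,0.8,0,0,0,-1],[0,0,0.6,0,0,0,-1],[0,0,0.4,0,0,0,-1],[0,0,0.2,0,0,0,-1],[0,0,0,0,0,0,-1]]' >/dev/null; $T && $J '[[0,0,0.1,0,0,0,-1],[0,0,0.1,0,0,0,-1],[0,0,0.1,0,0,0,-1],[0,0,0,0,0,0,-1]]' >/dev/null && $T && $J '[[0,0,0.03,0,0,0,-1]]'>/dev/null && $T && $J '[[0,0,0.03,0,0,0,-1]]'>/dev/null && $T && $J '[[0,0,0.02,0,0,0,-1]]'>/dev/null && $T && $J '[[0,0,0.02,0,0,0,-1]]'>/dev/null && $T && $J '[[0,0,0.02,0,0,0,-1]]'>/dev/null && $T && $J '[[0,0,0.02,0,0,0,-1]]'>/dev/null && $T && $J '[[0,0,0.02,0,0,0,-1]]'>/dev/null && $T && $J '[[0,0,0.02,0,0,0,-1]]'>/dev/null && $T && $J '[[0,0,0.02,0,0,0,-1]]'>/dev/null && $T && $J '[[0,0,0.02,0,0,0,-1]]'>/dev/null && $T && $J '[[0,0,0.02,0,0,0,-1]]'>/dev/null && $T && $J '[[0,0,0.02,0,0,0,-1]]'>/dev/null && $T && $J '[[0,0,0.02,0,0,0,-1]]'>/dev/null && $T
```

```text
Fz -1.95 z 0.043
Fz -3.75 z 0.0349
Fz -2.07 z 0.0344
Fz -2.94 z 0.0335
Fz -3.44 z 0.0327
Fz -2.49 z 0.0321
Fz -2.2 z 0.0314
Fz -2.55 z 0.0308
Fz -3.59 z 0.0302
Fz -3.14 z 0.0295
Fz -3.36 z 0.029
Fz -2.35 z 0.0283
Fz 9.49 z 0.028
```

Touchdown at the expected height. I'll relax slightly, then release.

```bash
J="python3 -m jog"
$J '[[0,0,-0.008,0,0,0,-1],[0,0,0,0,0,0,-1]]' 20 >/dev/null; python3 t.py; $J '[[0,0,0,0,0,0,-0.5],[0,0,0,0,0,0,-0.3],[0,0,0,0,0,0,0],[0,0,0,0,0,0,0.3],[0,0,0,0,0,0,0.3],[0,0,0,0,0,0,0.3]]'; $J '[[0,0,-0.1,0,0,0,0.3],[0,0,-0.3,0,0,0,0.3],[0,0,-0.7,0,0,0,0.3],[0,0,-1,0,0,0,0.3],[0,0,-1,0,0,0,0.3],[0,0,-1,0,0,0,0.3],[0,0,-1,0,0,0,0.3],[0,0,-0.5,0,0,0,0.3],[0,0,0,0,0,0,0.3]]'
python3 - <<'E'
from h import *
np.set_printoptions(precision=1,suppress=True)
p=get_image("side"); q=get_image("top")
im=np.hstack([p["frame"][110:350,180:400],q["frame"][160:400,330:530]])
cv2.imwrite("pics/done.png",cv2.resize(im[:,:,::-1],None,fx=1.9,fy=1.9,interpolation=cv2.INTER_CUBIC))
for n,i in(("side",p),("top",q)):
    X=cloud(i)*1000
    m=(np.linalg.norm(X[...,:2]-[545,-201],axis=-1)<55)&(X[...,2]<110)
    s=X[m&(X[...,2]>72)]; print(n,len(s),s.mean(0),np.median(s[:,2]),cv2.minAreaRect(s[:,:2].astype(np.float32)) if len(s)>5 else 0)
    for t in["shaker","bowl","spice","cap"]:
        for b in boxes_of(i,t)[:4]: print(t,round(b["score"],2),w(i,b["centre"])*1000)
    c=X[(X[...,2]>70)&(X[...,2]<93)&(np.linalg.norm(X[...,:2]-[439.5,178.8],axis=-1)<11)]; print("button",np.percentile(c[:,2],[50,75]))
E
```

```text
F [ 0.06  0.09 -2.31] T [-0.    0.01 -0.02] yaw 53.85 z 0.0281 op 0.0135 21.35
time_s: 21.85
tool_pos: [0.5445, -0.2006, 0.0281]
ee_rot: [-3.142, -0.0, 0.94]
wrist_force: [0.7, 0.9, -0.1]
opening: 0.0559
time_s: 22.6
tool_pos: [0.5456, -0.2012, 0.2011]
ee_rot: [3.135, -0.001, 0.94]
wrist_force: [-0.2, 0.1, -0.0]
opening: 0.0554
side 133 [ 543.7 -196.    79.1] 80.07942556353501 ((544.4508056640625, -199.47146606445312), (65.78264617919922, 17.70528221130371), 53.534034729003906)
shaker 0.62 [772.1 201.8  81. ]
bowl 0.78 [809.6  -9.5  27.7]
spice 0.97 [ 763.3 -150.7   59.1]
cap 0.97 [500.   71.7  47.8]
cap 0.83 [ 539.2 -180.9   49.7]
cap 0.64 [330.8 200.2  46.5]
button [78.3 78.9]
top 296 [ 544.6 -200.8   79.7] 80.29822885798836 ((545.0701293945312, -202.0900115966797), (64.45774841308594, 14.860100746154785), 54.116355895996094)
bowl 0.67 [810.1   3.   20. ]
spice 0.9 [ 759.4 -162.9   77.3]
spice 0.48 [504.6 193.2  52.4]
cap 0.91 [474.2 363.2  50.6]
cap 0.8 [496.5  53.2  43.8]
cap 0.75 [ 540.5 -192.8   50.3]
cap 0.65 [335.5 178.2  43.5]
button [77.7 78.5]
```

View pics/done.png

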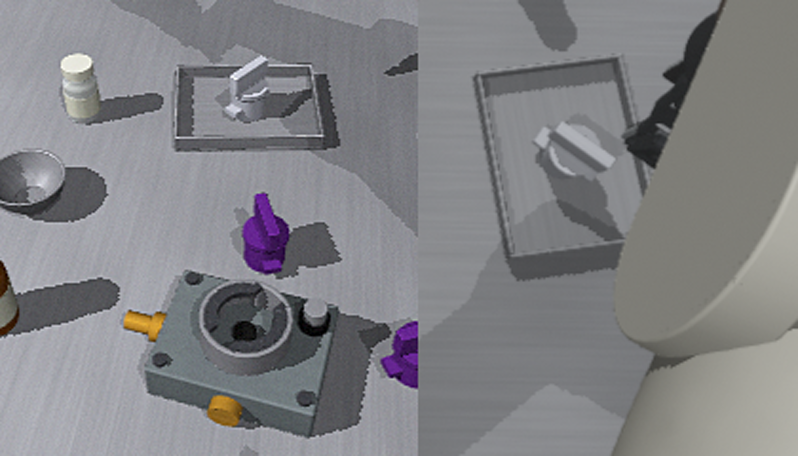

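The cap stands upright in the tray with its bar top at 80 to 81 mm (4 + 77 expected). The housing is empty, the button is down, the jars and bowl are where they were, and the gripper is well clear. I'm handing in.

```bash
python3 -c "
from station import hand_in; print(hand_in())"
```

```text
the job is handed in; nothing more can be done
None
```

The gas filter is open: I pressed the release button fully down, turned the cap counterclockwise about 63° to its stop, lifted it off and set it upright in the middle of the tray. I handed in at about 23 s on the robot's clock.

**Last checks:**
- The cap's bar top is at about 80 mm, against 81 mm expected for standing upright on the tray floor.
- The button top is at about 78 mm, which is fully down.
- The collar is empty, and the jars and bowl read within about 6 mm of the first pictures, roughly the network's accuracy. The last top picture did not report the shaker; the side one did.
- The gripper is open and about 100 mm clear of the cap.

**What disagreed or came close to a limit:**
- **Tool height:** the reported height was about 30 mm below where the shut fingertips really were. I went by depth images and contact force instead.
- **Button:** the force briefly reached about 25 N as it hit its rigid bottom, well over the roughly 7 N it needs.
- **Cap stop:** one torque reading at the stop was 0.40 Nm, right at the limit. I backed off at once.
- **Touchdown in the tray:** the reading jumped from -2.4 to +9.5 N, so the cap met the floor with about 12 N.

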